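# Rap the stuck specimen plug out of its pot

## Robot

A 6-joint arm with a two-finger parallel gripper is mounted at the origin on the work surface. World frame = base frame: x ahead of the robot, y to its left, z up, the work surface at z = 0. Lengths are in m, angles in rad, forces in N, time in s.
With the tool pointing down it reaches from about 0.3 to 0.75 m from the base axis. Payload 8.5 kg.
Tool frame: the origin (TCP) lies at the very end of the fingers, on their centre line; the grasp point (between the pads) lies 19 mm behind it; x points along the fingers, z is the direction in which the jaws open and shut, and the axes are right-handed (so a half turn about x gives the same grasp; the last joint's range is limited). The gripper opens to 88 mm and grips with 3 to 60 N. Pads are 18 mm wide; open, the fingers measure 123 mm over their backs; the gripper's body (75 mm by 187 mm) begins 45 mm behind the grasp point.
Start: joints at [-1.369, 0.381, 1.297, -0, 1.464, -0.215], TCP at [0.223, -0.503, 0.239] pointing down, gripper open.
Joint ranges: [-3.11, 3.11], [-0.89, 2.33], [0.22, 2.48], [-1.42, 4.56], [0.17, 2.85], [-2.88, 2.88]. Speed limits (rad/s): [2.39, 2.39, 3.14, 3.14, 3.14, 3.14].

## Interface

Orientations are given as [roll, pitch, yaw] about the fixed x, y, z axes, in that order (R = Rz(yaw) Ry(pitch) Rx(roll)).
In Python, from plant import * gives the robot as it stands.
- The arm moves only by the tool send_rows, never from a script. Its argument "plan" is a list that holds one entry, the list of rows, each a list of 4 numbers: the shift along the tool's x, y, z in m, then the turn about the tool's x in rad. In form: [[[x, y, z, turn], ...]]. A call has 1 to 8 rows; each row shifts and turns the commanded pose from where the row before left it, along the tool's axes as they then stand; what a row does not reach is not made up. A row lasts 1/12 s, in which the tool goes at most 41.7 mm and 7.16 degrees, less where a joint would pass 70% of its speed; a pose out of reach is approached as far as the arm can. A call is refused whole if a number of a shift passes 0.0417 or a number of a turn 0.125, either way. A call with a gripper value outside its range is refused whole. "grip" is the opening, from 0 (shut) to 1 (fully open), set as the call begins (left out, the last holds). The fingers move at their own pace and stop on an object; "squeeze" is the grip in N (left out, the last holds). Time passes only in rows, so rows that do not move let the fingers close. It gives the time, the measured TCP pose, the force and the opening at its end, in the units of the state.
- get_obs(): the state, without advancing time (a new reading comes with each control period).
- snapshot(name): name is "scene" or "top"; returns a dict with "image" (480x640x3 uint8, blue, green, red), "K" (3x3 intrinsics, pixels), "k1" (the pictures are not rectified: a ray, as slopes to the right and down, at radius r is drawn at 1 + k1 r^2 times it, then the intrinsics apply), "R" (3x3) and "t" (3): a world point X has camera coordinates R X + t. Camera axes: x right, y down, z forward; pixel columns grow to the right and rows downward; lengths in m; the calibration is good to about 2 mm. A picture is of the moment at which its call begins. There is no depth.
- finish_job(): hands the job in, once; it reports no verdict.
The state is a dict: "clock": time; "q": joint angles; "joint_vel": joint speeds; "joint_torque": joint torques, N m; "tcp_pos": TCP position; "tcp_rot": TCP orientation; "wrist_force": force on the tool from outside, world axes, zero at the start; "wrist_torque": the same for the moment, N m; "finger_gap": opening from 0.0 (shut) to 1.0 (fully open).
Only numpy, scipy, OpenCV 4.12 (cv2) and the standard library are available. Lean on these libraries where they do the work, as an engineer would, in place of code of your own. Each camera call takes 0.05 s, during which the arm holds its last target.

## Task

A steel specimen plug is stuck up inside the upside-down aluminium pot that stands on the round rubber mat. Carry the pot over to the square steel block and, keeping it mouth down, rap its rim on the block until the plug drops out, then leave the plug on the block and stand the pot back on the mat, mouth down. Do not disturb the wash bottle, the brush and the jar.

Things in the scene. Friction and masses are not known exactly. Their poses are not given: they have to be found in the camera images.
- pot: plain aluminium tapered pot standing upside down, 0.25 kg, 108 mm tall in all. Origin: centre of its open mouth's rim (lowest as it stands); z points up to the closed end. Outside: round, 60 mm diameter at the mouth narrowing to 40 mm at z = 72 mm. Cavity 66 mm deep, wall 4 mm, mouth opening 52 mm. Three small sprung rubber keepers in the top 10 mm of the cavity grip the plug
- pot_head (a point): centre of the pot's solid square grip head, 40 x 40 mm with faces along the pot's x and y, 36 mm high (z = 72 to 108 mm above the rim); this point is 90 mm above the rim
- plug: plain solid steel cylinder, 30 mm diameter, 32 mm tall, about 0.18 kg. Origin: centre of its underside. Starts stuck in the pot, underside 33 mm above the rim. Friction holds it at a few times its weight: carried calmly it stays; each sharp rap (rim hitting at 0.3 m/s or more) slips it down a few mm, gentle ones hardly; after about 9 mm it drops free. The number of raps varies, two to about ten
- block: fixed square steel block, 130 x 130 mm, 30 mm high, edges along its x and y. Origin: centre of its underside on the bench
- block_top (a point): centre of the block's top face
- mat: fixed round black rubber mat, 130 mm diameter, 6 mm thick, on the bench. Origin: centre of its underside
- wash_bottle: bystander: loose white plastic bottle, 60 mm diameter, 130 mm tall. Origin: centre of its underside
- ice_brush: bystander: loose hand brush lying on the bench, about 200 mm long along its x
- jar: bystander: loose glass jar with grey lid, 56 mm diameter, 60 mm tall. Origin: centre of its underside

How it is judged:
On the way, in this order (a step that is already met when the one before it is completed fails the run):
1. the pot, with the plug still stuck up inside, is held mouth down clear above the block (horizontal distance between pot and block_top below 0.06 m and z of pot in the frame of block_top above 0.008 m and z of plug in the frame of pot above 0.022 m and angle between pot's own z axis and vertical below 0.35 rad), for 0.1 s.
2. its rim is rapped on the block (contact force between pot and block above 6 N and angle between pot's own z axis and vertical below 0.35 rad).
3. the plug has dropped out onto the block (z of plug in the frame of block between 0.025 and 0.05 m and contact force between plug and block above 0.5 N), for 0.1 s.
At the end, for the whole second after the job is handed in: the plug rests on the block; the pot stands mouth down on the mat (its centre within 55 mm of the mat's, tilt under 0.1 rad); both released and at rest (all of step 3 and horizontal distance between plug and block_top below 0.09 m and linear speed of each of plug, pot below 0.02 m/s and horizontal distance between pot and mat below 0.055 m and z of pot in the frame of mat below 0.012 m and contact force between pot and mat above 0.5 N and angle between pot's own z axis and vertical below 0.1 rad); the robot touches nothing.
It fails at once if the wash bottle, the brush or the jar is pushed more than 30 mm (distance of any of wash_bottle, ice_brush, jar from where it was at the start of the episode above 0.03 m).
It fails at once if the pot is turned over (angle between pot's own z axis and vertical above 1.2 rad).
It also fails if it takes over 58 s, if anything falls off the work surface, if the arm or the gripper's body presses on something with over 40 N, if the wrist force passes 120 N, or if a joint passes its speed limit or range.

## Working session

There is one attempt and no reset: what is moved stays moved. The work goes in short steps, Python scripts to look and compute and a tool call to move; the robot and the scene stay as the last step left them, time stands still between calls to the robot, and variables do not carry over. Pictures are saved under pics/ and viewed, and the job is handed in when it is done.

Besides the shell and the picture viewer there is one more tool, called after "Emit:" by a JSON object that holds its "fn" and its "kwargs", one argument or row to a line. send_rows: Moves the arm, as the interface text tells. Its arguments: {"type":"object","properties":{"plan":{"type":"array","items":{"type":"array","items":{"type":"array","items":{"type":"number"}}}},"grip":{"type":"number"},"squeeze":{"type":"number"}},"required":["plan"]}

```bash
ls; mkdir -p pics
python3 - <<'E'
from plant import *
import cv2,numpy as np
print(get_obs())
for n in("scene","top"):
    s=snapshot(n); cv2.imwrite(f"pics/{n}0.png",s["image"]); print(n,s["K"],s["k1"],s["R"],s["t"])
E
```

```text
pics
{'clock': 0.0, 'q': array([-1.36929319e+00,  3.81194358e-01,  1.29821508e+00, -4.50851639e-05,
        1.46359205e+00, -2.15282855e-01]), 'joint_vel': array([ 1.93712775e-03, -7.64295109e-05,  1.03435159e-04,  2.03839359e-03,
        4.41661337e-04, -3.99975277e-05]), 'joint_torque': array([ 1.93477640e-04, -4.37932098e+01, -2.24553788e+01,  7.13438820e-02,
        3.52230726e-02, -1.15502053e-04]), 'tcp_pos': array([ 0.2225945 , -0.50265203,  0.23815405]), 'tcp_rot': array([2.95811227, 1.56938678, 1.8041068 ]), 'wrist_force': array([0.26119466, 0.82455399, 0.94754788]), 'wrist_torque': array([0.00021913, 0.00313722, 0.00979469]), 'finger_gap': 1.0017159494467578}
scene [[436.58298695   0.         317.67209346]
 [  0.         436.58298695 239.8000586 ]
 [  0.           0.           1.        ]] -0.08684208074256894 [[ 0.35905258  0.93326274  0.01009518]
 [ 0.71356326 -0.2675239  -0.64750169]
 [-0.60158849  0.2396907  -0.76199715]] [-0.2178967  -0.35807953  1.25404654]
top [[575.74543029   0.         325.78212603]
 [  0.         575.74543029 240.4664801 ]
 [  0.           0.           1.        ]] -0.07614094208124703 [[-0.07025652 -0.99752237 -0.00362513]
 [-0.9728361   0.06932052 -0.22087234]
 [ 0.2205764  -0.01199107 -0.97529599]] [0.05399274 0.61232716 0.80472736]
```

View pics/scene0.png

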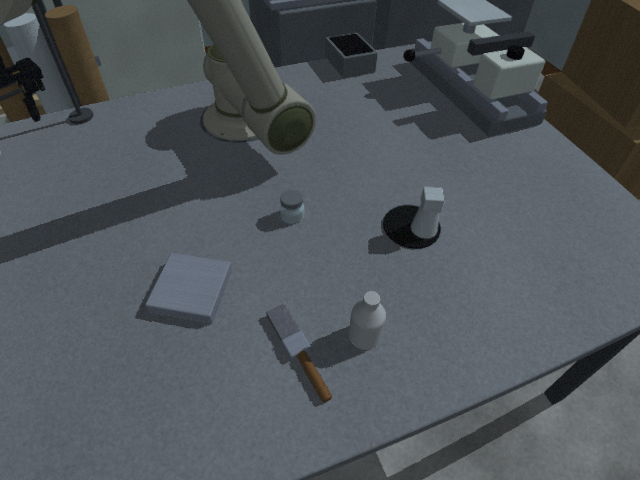

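View pics/top0.png

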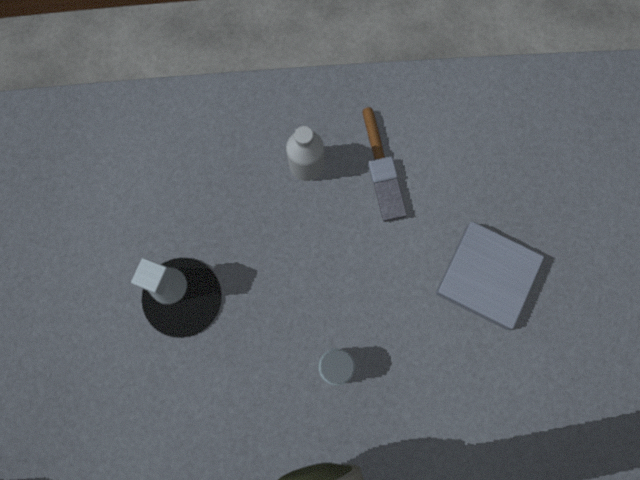

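The scene picture shows the pot at (428,212) on the mat (412,227) and the block at (190,288). The top view shows the mat at (181,297), the pot head at (149,275), the block at (492,275), the bottle at (305,150), the brush at (385,165) and the jar at (336,366). Next I'll measure these.

```bash
cat > h.py <<'E'
import cv2,numpy as np
def rays(s,px):
    px=np.array(px,float).reshape(-1,1,2)
    n=cv2.undistortPoints(px,s["K"],np.array([s["k1"],0,0,0.])).reshape(-1,2)
    d=np.c_[n,np.ones(len(n))]@s["R"]; return -s["R"].T@s["t"],d
def plane(s,px,z):
    c,d=rays(s,px); return c+d*((z-c[2])/d[:,2])[:,None]
def proj(s,X):
    X=np.array(X,float).reshape(-1,3)
    return cv2.projectPoints(X,cv2.Rodrigues(s["R"])[0],np.array(s["t"],float),s["K"],np.array([s["k1"],0,0,0.]))[0].reshape(-1,2)
E
python3 - <<'E'
from plant import *
from h import *
np.set_printoptions(precision=4,suppress=True)
s=snapshot("top"); im=s["image"]; g=cv2.cvtColor(im,cv2.COLOR_BGR2GRAY)
def cr(s,x0,y0,x1,y1,k,name): cv2.imwrite(name,cv2.resize(s["image"][y0:y1,x0:x1],None,fx=k,fy=k,interpolation=cv2.INTER_CUBIC))
cr(s,110,240,240,350,6,"pics/potc.png"); cr(s,420,210,560,340,4,"pics/blkc.png")
sc=snapshot("scene"); cr(sc,370,170,460,260,6,"pics/pots.png")
m=(g<45).astype(np.uint8)
m[:240]=0;m[350:]=0;m[:,240:]=0
cs=max(cv2.findContours(m,0,1)[0],key=cv2.contourArea);print("mat bbox",cv2.boundingRect(cs))
h=cv2.convexHull(cs); p=plane(s,h.reshape(-1,2),.006)[:,:2]; print("mat circ",cv2.minEnclosingCircle(p.astype(np.float32)))
for T in (105,115,125,135,150):
    mm=(g>T).astype(np.uint8)
    for c in cv2.findContours(mm,0,1)[0]:
        a=cv2.contourArea(c); b=cv2.boundingRect(c)
        if a>300 and b[1]>100:
            r=cv2.minAreaRect(c); print(T,b,a,np.round(cv2.boxPoints(r),1).tolist())
for n,px,z in(("bottle",[305,133],.13),("jar",[336,366],.06),("brush",[[368,108],[393,218]],.02)): print(n,plane(s,px,z))
E
```

```text
mat bbox (142, 258, 80, 79)
mat circ ((0.5529359579086304, 0.24710018932819366), 0.0642174631357193)
115 (130, 257, 36, 41) 722.5 [[127.80000305175781, 285.3999938964844], [140.39999389648438, 256.20001220703125], [167.5, 267.79998779296875], [155.0, 297.0]]
115 (439, 222, 104, 106) 6145.5 [[436.8999938964844, 292.0], [470.70001220703125, 221.39999389648438], [545.0999755859375, 257.0], [511.29998779296875, 327.6000061035156]]
115 (369, 158, 27, 24) 422.5 [[367.79998779296875, 161.3000030517578], [390.3999938964844, 155.60000610351562], [395.3999938964844, 175.60000610351562], [372.79998779296875, 181.3000030517578]]
115 (285, 125, 28, 50) 700.0 [[279.8999938964844, 171.39999389648438], [289.70001220703125, 122.30000305175781], [313.79998779296875, 127.19999694824219], [304.0, 176.1999969482422]]
125 (131, 258, 35, 34) 680.0 [[129.8000030517578, 282.5], [140.10000610351562, 256.79998779296875], [165.39999389648438, 267.0], [155.10000610351562, 292.70001220703125]]
125 (286, 126, 26, 40) 569.0 [[281.1000061035156, 162.8000030517578], [291.20001220703125, 122.0999984741211], [313.3999938964844, 127.5999984741211], [303.20001220703125, 168.3000030517578]]
135 (131, 258, 34, 34) 659.5 [[130.0, 282.20001220703125], [141.60000610351562, 256.70001220703125], [165.10000610351562, 267.3999938964844], [153.5, 292.8999938964844]]
135 (286, 126, 26, 37) 486.0 [[281.1000061035156, 155.3000030517578], [295.79998779296875, 122.0999984741211], [314.0, 130.10000610351562], [299.3999938964844, 163.39999389648438]]
150 (131, 259, 34, 32) 610.5 [[130.60000610351562, 281.8999938964844], [141.5, 257.29998779296875], [164.39999389648438, 267.5], [153.5, 292.1000061035156]]
150 (287, 127, 25, 33) 328.5 [[281.20001220703125, 150.5], [300.70001220703125, 123.5], [313.5, 132.6999969482422], [294.0, 159.6999969482422]]
bottle [[0.7649 0.0305 0.13  ]]
jar [[0.4274 0.0088 0.06  ]]
brush [[ 0.8507 -0.0778  0.02  ]
 [ 0.6551 -0.1012  0.02  ]]
```

```bash
echo
```

```text
(no output)
```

View pics/potc.png

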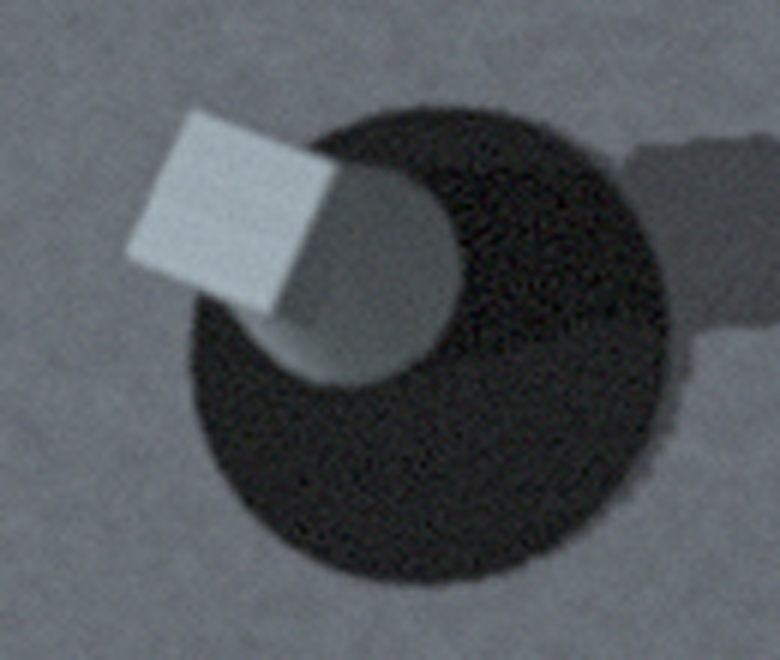

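View pics/pots.png

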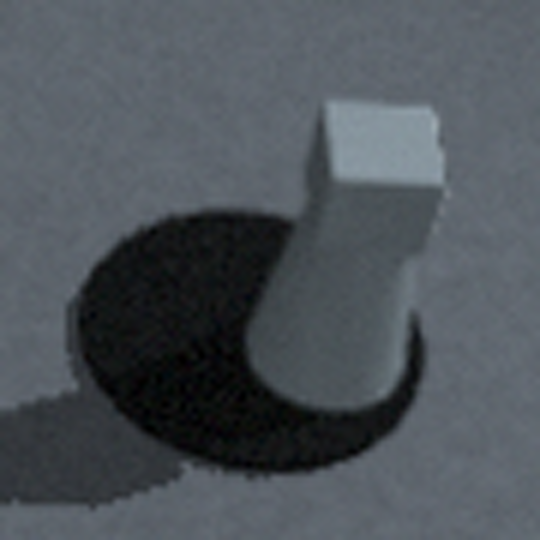

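Run:
```python
from plant import *
from h import *
from scipy.spatial.transform import Rotation as Ro
np.set_printoptions(precision=4,suppress=True)
s=snapshot("top"); g=cv2.cvtColor(s["image"],cv2.COLOR_BGR2GRAY)
# head top at z=.114 : rect fit in world plane
def rect(T,box,z):
    m=(g>T).astype(np.uint8); x0,y0,x1,y1=box
    k=np.zeros_like(m);k[y0:y1,x0:x1]=m[y0:y1,x0:x1]
    c=max(cv2.findContours(k,0,1)[0],key=cv2.contourArea)
    p=plane(s,c.reshape(-1,2),z)[:,:2].astype(np.float32)
    r=cv2.minAreaRect(p*1000); print(T,np.round(r[0],1),np.round(r[1],1),round(r[2],1))
for T in(135,150): rect(T,(120,250,175,300),.114)
for T in(110,115): rect(T,(430,215,550,335),.03)
o=get_obs(); R=Ro.from_euler('xyz',o['tcp_rot']).as_matrix(); print(R)
```

```text
135 [572.4 268.7] [38.5 38.7] 64.9
150 [572.5 268.7] [37.1 37.3] 65.0
110 [ 551.7 -244.9] [127.9 127.6] 58.9
115 [ 551.3 -245. ] [126.8 127.1] 58.9
[[-0.0002  0.9144  0.4049]
 [ 0.0007  0.4049 -0.9144]
 [-1.      0.0001 -0.0007]]
```

The crops show the square head at corners (131,281), (142,258), (166,267), (155,292). That puts the pot at (0.5725, 0.2687), faces at 65°/−25°, the mat at (0.553, 0.247) and the block at (0.5515, −0.245). I'll turn the jaws to −25° first.

Emit:
{"fn": "send_rows", "kwargs": {
  "plan": [
    [[0,0,0,-0.12],[0,0,0,-0.12],[0,0,0,-0.12],[0,0,0,-0.12],[0,0,0,-0.12],[0,0,0,-0.117],[0,0.02,0,0],[0,0.035,0,0]]
  ],
  "grip": 1,
  "squeeze": 55
}}

```text
clock: 0.92
tcp_pos: [0.2452, -0.4543, 0.238]
tcp_rot: [-2.518, 1.57, -2.957]
wrist_force: [0.8, 0.4, -0.4]
finger_gap: 0.996
```

Emit:
{"fn": "send_rows", "kwargs": {
  "plan": [
    [[0,0.04,0,0],[0,0.04,0,0],[0,0.04,0,0],[0,0.04,0,0],[0,0.04,0,0],[0,0.04,0,0],[0,0.04,0,0],[0,0.04,0,0]]
  ]
}}

```text
clock: 1.58
tcp_pos: [0.3817, -0.1613, 0.2389]
tcp_rot: [-0.211, 1.57, -0.648]
wrist_force: [0.1, -0.9, -0.0]
finger_gap: 1.001
```

Emit:
{"fn": "send_rows", "kwargs": {
  "plan": [
    [[0,0.04,0,0],[0,0.04,0,0],[0,0.04,0,0],[0,0.04,0,0],[0,0.04,0,0],[0,0.04,0,0],[0,0.04,0,0],[0,0.04,0,0]]
  ]
}}

```text
clock: 2.25
tcp_pos: [0.5172, 0.129, 0.2387]
tcp_rot: [-0.53, 1.571, -0.967]
wrist_force: [0.1, -0.8, -0.0]
finger_gap: 1.001
```

Emit:
{"fn": "send_rows", "kwargs": {
  "plan": [
    [[0,0.04,0,0],[0,0.04,0,0],[0,0.03,0,0],[0,0.02,0,0],[0,0.01,0,0],[0,0,0,0],[0,0,0,0]]
  ]
}}

```text
clock: 2.83
tcp_pos: [0.5758, 0.2531, 0.2385]
tcp_rot: [-2.031, 1.57, -2.468]
wrist_force: [0.0, -1.0, -1.1]
finger_gap: 1.003
```

```bash
cat > rel.py <<'E'
from plant import *
from h import *
import sys
from scipy.spatial.transform import Rotation as Ro
np.set_printoptions(precision=4,suppress=True)
def rel(T):
    o=get_obs(); R=Ro.from_euler('xyz',o['tcp_rot']).as_matrix()
    print('t',o['clock'],'pos',o['tcp_pos'],'F',o['wrist_force'],'gap',o['finger_gap'],'jaw',np.degrees(np.arctan2(R[1,2],R[0,2])),'downx',R[:,0],'shift',R.T@(np.array(T)-o['tcp_pos']))
if len(sys.argv)>3: rel([float(a) for a in sys.argv[1:4]])
E
python3 rel.py .5725 .2687 .078
```

```text
t 2.8333 pos [0.5758 0.2531 0.2385] F [ 0.0175 -1.0487 -1.0572] gap 1.0027411863425673 jaw -25.035057803034835 downx [-0.0006 -0.0005 -1.    ] shift [ 0.1605  0.0129 -0.0096]
```

Emit:
{"fn": "send_rows", "kwargs": {
  "plan": [
    [[0.005,0.007,-0.005,0],[0.025,0.006,-0.005,0],[0.03,0,0,0],[0.03,0,0,0],[0.025,0,0,0],[0.015,0,0,0],[0.01,0,0,0],[0,0,0,0]]
  ]
}}

```text
clock: 3.5
tcp_pos: [0.5715, 0.2688, 0.097]
tcp_rot: [-2.445, 1.567, -2.883]
wrist_force: [0.3, 0.4, 0.6]
finger_gap: 1.001
```

```bash
python3 rel.py .5725 .2687 .078
python3 - <<'E'
from plant import *
import cv2
a=snapshot("scene")["image"][100:260,350:510];b=snapshot("top")["image"][200:360,80:240]
cv2.imwrite("pics/pre.png",cv2.resize(cv2.hconcat([a,b]),None,fx=2.5,fy=2.5))
E
```

```text
t 3.5 pos [0.5715 0.2688 0.097 ] F [0.3141 0.3673 0.5509] gap 1.0005252202160686 jaw -25.094595900553205 downx [-0.0033 -0.0009 -1.    ] shift [0.019  0.0003 0.001 ]
```

View pics/pre.png

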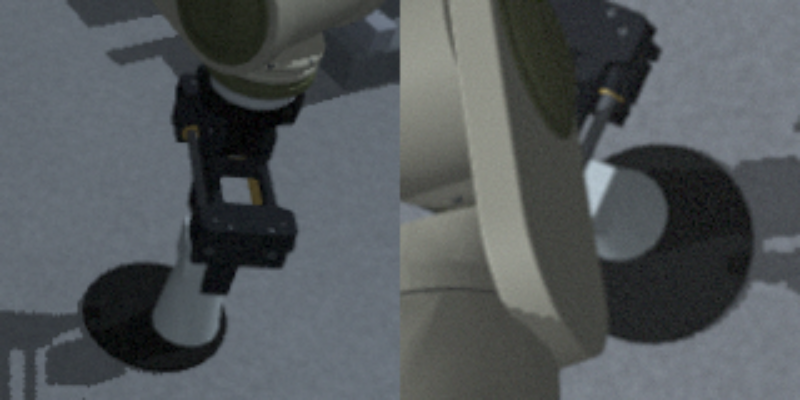

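The fingers straddle the head: the near finger is at about (215,245) in the left crop and the head shows between the fingers in the right one. I'll go down the last 18 mm and close.

Emit:
{"fn": "send_rows", "kwargs": {
  "plan": [
    [[0.01,0,0,0],[0.007,0,0.001,0],[0,0,0,0]]
  ]
}}

```text
clock: 3.85
tcp_pos: [0.573, 0.2689, 0.0805]
tcp_rot: [-2.434, 1.569, -2.871]
wrist_force: [-0.4, -0.6, -0.5]
finger_gap: 1.002
```

Emit:
{"fn": "send_rows", "kwargs": {
  "plan": [
    [[0,0,0,0],[0,0,0,0],[0,0,0,0],[0,0,0,0],[0,0,0,0],[0,0,0,0],[0,0,0,0],[0,0,0,0]]
  ],
  "grip": 0,
  "squeeze": 55
}}

```text
clock: 4.52
tcp_pos: [0.5734, 0.2692, 0.0818]
tcp_rot: [0.839, 1.571, 0.402]
wrist_force: [-0.1, 0.4, -0.1]
finger_gap: 0.448
```

Emit:
{"fn": "send_rows", "kwargs": {
  "plan": [
    [[0,0,0,0],[0,0,0,0],[-0.003,0,0,0],[-0.006,0,0,0],[-0.008,0,0,0],[-0.006,0,0,0],[-0.003,0,0,0],[0,0,0,0]]
  ]
}}

```text
clock: 5.18
tcp_pos: [0.5737, 0.2693, 0.1089]
tcp_rot: [0.711, 1.569, 0.274]
wrist_force: [-0.4, 0.5, -3.5]
finger_gap: 0.448
```

```bash
python3 rel.py .5515 -.245 .18
```

```text
t 5.1833 pos [0.5737 0.2693 0.1089] F [-0.409   0.4543 -3.5335] gap 0.44781580007185834 jaw -25.03923420158531 downx [ 0.0017  0.0005 -1.    ] shift [-0.0714 -0.4753  0.1976]
```

Emit:
{"fn": "send_rows", "kwargs": {
  "plan": [
    [[-0.005,0,0,0],[-0.01,0,0,0],[-0.015,-0.006,0.0025,0],[-0.015,-0.012,0.005,0],[-0.015,-0.018,0.0075,0],[-0.01,-0.024,0.01,0],[0,-0.03,0.0125,0],[0,-0.03,0.0125,0]]
  ]
}}

```text
clock: 5.85
tcp_pos: [0.5679, 0.1384, 0.1792]
tcp_rot: [0.455, 1.569, 0.019]
wrist_force: [0.6, 0.5, -4.5]
finger_gap: 0.447
```

Emit:
{"fn": "send_rows", "kwargs": {
  "plan": [
    [[0,-0.03,0.0125,0],[0,-0.03,0.0125,0],[0,-0.03,0.0125,0],[0,-0.03,0.0125,0],[0,-0.03,0.0125,0],[0,-0.03,0.0125,0],[0,-0.03,0.0125,0],[0,-0.03,0.0125,0]]
  ]
}}

```text
clock: 6.52
tcp_pos: [0.5566, -0.122, 0.1786]
tcp_rot: [0.087, 1.57, -0.35]
wrist_force: [0.2, 0.2, -4.6]
finger_gap: 0.449
```

Emit:
{"fn": "send_rows", "kwargs": {
  "plan": [
    [[0,-0.03,0.0125,0],[0,-0.03,0.0125,0],[0,-0.024,0.01,0],[0,-0.018,0.0075,0],[0,-0.012,0.005,0],[0,-0.006,0.0025,0],[0,0,0,0],[0,0,0,0]]
  ]
}}

```text
clock: 7.18
tcp_pos: [0.5515, -0.2495, 0.1779]
tcp_rot: [2.065, 1.57, 1.629]
wrist_force: [-0.4, -0.2, -4.2]
finger_gap: 0.449
```

```bash
python3 rel.py .5515 -.245 .14
python3 - <<'E'
from plant import *
import cv2
cv2.imwrite("pics/over.png",snapshot("scene")["image"][100:400,0:400]);cv2.imwrite("pics/overt.png",snapshot("top")["image"])
E
python3 rel.py .5515 -.245 .14
```

```text
t 7.1833 pos [ 0.5515 -0.2495  0.1779] F [-0.4079 -0.2361 -4.2144] gap 0.44938163624845184 jaw -25.013771034908245 downx [-0.      0.0005 -1.    ] shift [ 0.0379  0.004  -0.0019]
t 7.2833 pos [ 0.5516 -0.249   0.1779] F [-0.5821 -0.1578 -4.35  ] gap 0.44984274591135953 jaw -24.96339383301238 downx [-0.      0.0004 -1.    ] shift [ 0.0379  0.0036 -0.0018]
```

View pics/over.png

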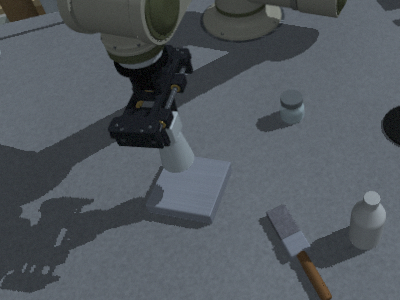

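The pot hangs mouth down above the block, with its rim at about (178,165) in the crop. I'll try a first rap and stop at the bottom to see the force.

Emit:
{"fn": "send_rows", "kwargs": {
  "plan": [
    [[0.01,0.002,-0.001,0],[0.01,0.002,-0.001,0],[0.005,0,0,0],[0,0,0,0],[0,0,0,0],[0.015,0,0,0],[0.034,0,0,0]]
  ]
}}

```text
clock: 7.87
tcp_pos: [0.5536, -0.2473, 0.1077]
tcp_rot: [-0.178, 1.56, -0.615]
wrist_force: [0.9, -1.5, -4.1]
finger_gap: 0.448
```

Emit:
{"fn": "send_rows", "kwargs": {
  "plan": [
    [[0,0,0,0]]
  ]
}}

```text
clock: 7.95
tcp_pos: [0.5525, -0.2466, 0.1029]
tcp_rot: [-0.093, 1.567, -0.53]
wrist_force: [-0.3, -0.1, -3.3]
finger_gap: 0.452
```

Emit:
{"fn": "send_rows", "kwargs": {
  "plan": [
    [[0,0,0,0]]
  ]
}}

```text
clock: 8.03
tcp_pos: [0.5516, -0.246, 0.1038]
tcp_rot: [-0.102, 1.571, -0.539]
wrist_force: [-1.4, -0.1, -3.2]
finger_gap: 0.45
```

The tool reached its commanded height with almost no contact force, so I'll go deeper and at full speed into contact.

Emit:
{"fn": "send_rows", "kwargs": {
  "plan": [
    [[-0.015,0,0,0],[-0.025,0,0,0],[-0.01,0,0,0],[0,0,0,0],[0,0,0,0],[0.02,0,0,0],[0.036,0,0,0]]
  ]
}}

```text
clock: 8.62
tcp_pos: [0.5528, -0.2468, 0.0996]
tcp_rot: [-0.161, 1.563, -0.598]
wrist_force: [17.3, -3.6, 67.6]
finger_gap: 0.449
```

Emit:
{"fn": "send_rows", "kwargs": {
  "plan": [
    [[0,0,0,0]]
  ]
}}

```text
clock: 8.7
tcp_pos: [0.5517, -0.2462, 0.0957]
tcp_rot: [-0.069, 1.569, -0.506]
wrist_force: [-0.8, 1.4, -2.1]
finger_gap: 0.452
```

Emit:
{"fn": "send_rows", "kwargs": {
  "plan": [
    [[-0.015,0,0,0],[-0.025,0,0,0],[-0.016,0,0,0],[0,0,0,0],[0,0,0,0]]
  ]
}}

```text
clock: 9.12
tcp_pos: [0.5511, -0.2457, 0.1529]
tcp_rot: [2.944, 1.57, 2.507]
wrist_force: [-0.4, 0.1, -3.2]
finger_gap: 0.451
```

That was a proper rap (68 N), and the pot slid about 7 mm up in the grip. I'll use full squeeze, less overshoot and an immediate rebound.

Emit:
{"fn": "send_rows", "kwargs": {
  "plan": [
    [[0.023,0,0,0],[0.036,0,0,0],[-0.015,0,0,0],[-0.025,0,0,0],[-0.015,0,0,0],[-0.004,0,0,0],[0,0,0,0],[0,0,0,0]]
  ],
  "squeeze": 60
}}

```text
clock: 9.78
tcp_pos: [0.5507, -0.2454, 0.1518]
tcp_rot: [2.971, 1.568, 2.534]
wrist_force: [0.2, 0.5, -3.3]
finger_gap: 0.466
```

```bash
cat > look.py <<'E'
from plant import *
import cv2,sys,numpy as np
f=[]
F=[]
for i in range(3):
    s=snapshot("scene")["image"]; F.append(get_obs()["wrist_force"][2])
b=snapshot("top")["image"]
cv2.imwrite(sys.argv[1],cv2.hconcat([cv2.resize(s[180:340,100:260],None,fx=2.5,fy=2.5),cv2.resize(b[200:360,420:580],None,fx=2.5,fy=2.5)]));print(np.round(F,1),get_obs()["clock"],get_obs()["tcp_pos"])
E
python3 look.py pics/r1.png
```

```text
[-3.5 -3.1 -3. ] 9.9833 [ 0.5509794  -0.24562674  0.15250057]
```

View pics/r1.png

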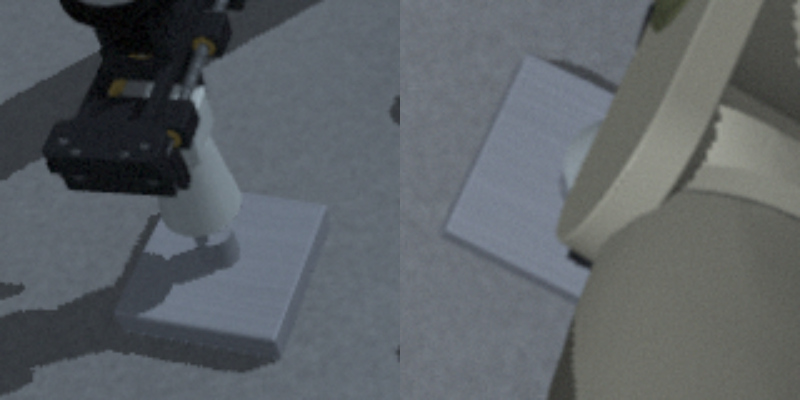

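Below the rim there is a grey shape at about (230,250) that looks like the plug on the block. The pot may also have tilted in the grip. I'll lift and check.

Emit:
{"fn": "send_rows", "kwargs": {
  "plan": [
    [[-0.006,0,0,0],[-0.012,0,0,0],[-0.015,0,0,0],[-0.015,0,0,0],[-0.012,0,0,0],[-0.006,0,0,0],[0,0,0,0]]
  ]
}}

```text
clock: 10.57
tcp_pos: [0.5517, -0.2461, 0.2212]
tcp_rot: [-0.185, 1.568, -0.622]
wrist_force: [-0.1, 0.2, -3.4]
finger_gap: 0.467
```

```bash
sed -i 's/cv2.imwrite(sys.argv\[1\]/cv2.imwrite("pics\/full.png",s);&/' look.py; python3 look.py pics/r2.png
python3 - <<'E'
import cv2
s=cv2.imread("pics/full.png");cv2.imwrite("pics/r2z.png",cv2.resize(s[130:330,100:280],None,fx=3,fy=3,interpolation=2))
E
```

```text
[-3.3 -2.9 -3.9] 10.7667 [ 0.55104167 -0.24566064  0.21876281]
```

View pics/r2z.png

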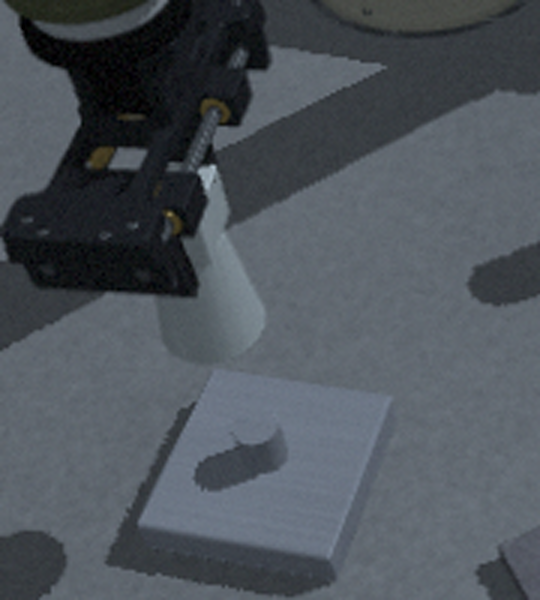

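The plug stands upright on the block at about (265,445) in the crop. Next I'll check the pot's tilt and the rim height in the grip before placing.

Run:
```python
from plant import *
from h import *
np.set_printoptions(precision=1,suppress=True)
s=snapshot("scene"); o=get_obs(); p=o["tcp_pos"]; print(p)
im=cv2.resize(s["image"][130:330,100:280],None,fx=3,fy=3,interpolation=2)
a=np.linspace(0,2*np.pi,60)
for off,col in((.060,(0,255,0)),(.068,(0,0,255))):
    z=p[2]-off
    for h,r in((0,.03),(.072,.02)):
        q=proj(s,np.c_[p[0]+r*np.cos(a),p[1]+r*np.sin(a),0*a+z+h]); q=((q-[100,130])*3).astype(int)
        cv2.polylines(im,[q],True,col,1)
cv2.imwrite("pics/ov.png",im)
print(plane(s,np.array([[265,430]])/3+[100,130],.062))
```

```text
[ 0.6 -0.2  0.2]
[[ 0.6 -0.2  0.1]]
```

View pics/ov.png

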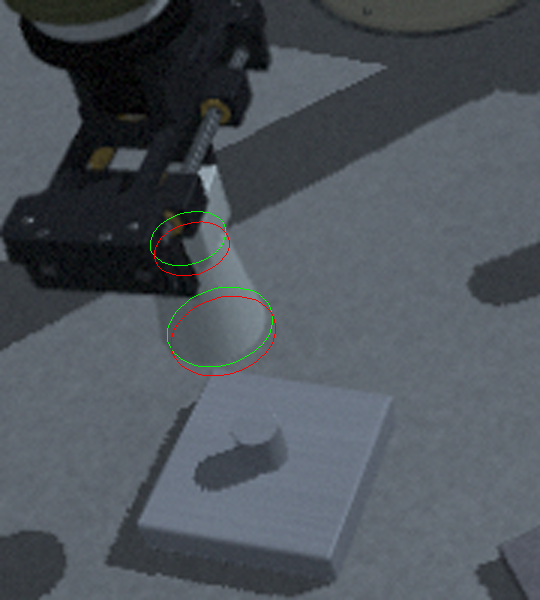

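The overlay shows the rim centre about 3 raw pixels left of nominal, so the pot has pivoted roughly 0.1 rad about the jaw axis. The rim is about 61 mm below the TCP. The mat should level it again. I'll carry it back now.

Emit:
{"fn": "send_rows", "kwargs": {
  "plan": [
    [[0,0.006,-0.0028,0],[0,0.012,-0.0055,0],[0,0.018,-0.0083,0],[0,0.024,-0.011,0],[0,0.03,-0.0138,0],[0,0.03,-0.0138,0],[0,0.03,-0.0138,0],[0,0.03,-0.0138,0]]
  ]
}}

```text
clock: 11.48
tcp_pos: [0.5518, -0.045, 0.2198]
tcp_rot: [2.28, 1.57, 1.843]
wrist_force: [1.4, 0.9, -2.4]
finger_gap: 0.471
```

Emit:
{"fn": "send_rows", "kwargs": {
  "plan": [
    [[0,0.03,-0.0138,0],[0,0.03,-0.0138,0],[0,0.03,-0.0138,0],[0,0.03,-0.0138,0],[0,0.03,-0.0138,0],[0,0.03,-0.0138,0],[0,0.03,-0.0138,0],[0,0.024,-0.011,0]]
  ]
}}

```text
clock: 12.15
tcp_pos: [0.5527, 0.2131, 0.2197]
tcp_rot: [2.586, 1.57, 2.151]
wrist_force: [0.7, -0.6, -2.2]
finger_gap: 0.466
```

Emit:
{"fn": "send_rows", "kwargs": {
  "plan": [
    [[0,0.018,-0.0083,0],[0,0.012,-0.0055,0],[0,0.006,-0.0028,0],[0.02,0,0,0],[0.03,0,0,0],[0.03,0,0,0],[0.02,0,0,0],[0.01,0,0,0]]
  ]
}}

```text
clock: 12.82
tcp_pos: [0.553, 0.2486, 0.1069]
tcp_rot: [-2.437, 1.566, -2.874]
wrist_force: [-0.2, -0.3, -3.5]
finger_gap: 0.466
```

Emit:
{"fn": "send_rows", "kwargs": {
  "plan": [
    [[0,0,0,0],[0,0,0,0]]
  ]
}}

```text
clock: 12.98
tcp_pos: [0.5547, 0.2492, 0.1105]
tcp_rot: [0.578, 1.57, 0.14]
wrist_force: [0.3, 0.8, -2.8]
finger_gap: 0.469
```

```bash
python3 rel.py .553 .252 .067
python3 - <<'E'
from plant import *
import cv2
a=snapshot("scene")["image"][120:280,350:510];b=snapshot("top")["image"][200:360,80:240]
cv2.imwrite("pics/pl.png",cv2.resize(cv2.hconcat([a,b]),None,fx=2.5,fy=2.5))
E
```

```text
t 12.9833 pos [0.5547 0.2492 0.1105] F [ 0.2505  0.7801 -2.7824] gap 0.4686819857277728 jaw -25.068351183860567 downx [ 0.0008  0.0001 -1.    ] shift [ 0.0435  0.0018 -0.0027]
```

View pics/pl.png

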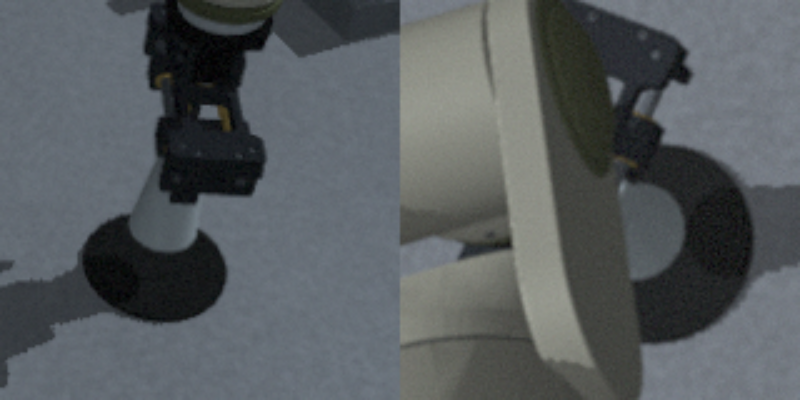

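The pot is above the mat, with its rim at about (165,240) in the left crop and a slight lean. I'll lower it gently and watch the force.

Emit:
{"fn": "send_rows", "kwargs": {
  "plan": [
    [[0.008,0,0,0],[0.01,0,0,0],[0.008,0,0,0],[0.005,0,0,0],[0.004,0,0,0],[0,0,0,0],[0,0,0,0]]
  ],
  "squeeze": 25
}}

```text
clock: 13.67
tcp_pos: [0.5543, 0.2495, 0.0746]
tcp_rot: [-2.488, 1.571, -2.925]
wrist_force: [-0.4, 0.3, -2.3]
finger_gap: 0.477
```

Emit:
{"fn": "send_rows", "kwargs": {
  "plan": [
    [[0.003,0,0,0],[0.002,0,0,0],[0,0,0,0],[0,0,0,0]]
  ]
}}

```text
clock: 14.0
tcp_pos: [0.5542, 0.2495, 0.0697]
tcp_rot: [-2.623, 1.571, -3.06]
wrist_force: [1.1, 0.3, -2.5]
finger_gap: 0.481
```

Emit:
{"fn": "send_rows", "kwargs": {
  "plan": [
    [[0.002,0,0,0],[0.002,0,0,0],[0,0,0,0],[0,0,0,0]]
  ]
}}

```text
clock: 14.33
tcp_pos: [0.5543, 0.2494, 0.0657]
tcp_rot: [1.746, 1.571, 1.309]
wrist_force: [-0.1, 0.4, -2.4]
finger_gap: 0.482
```

Emit:
{"fn": "send_rows", "kwargs": {
  "plan": [
    [[0.002,0,0,0],[0.002,0,0,0],[0,0,0,0],[0,0,0,0]]
  ]
}}

```text
clock: 14.67
tcp_pos: [0.5548, 0.249, 0.0647]
tcp_rot: [0.245, 1.568, -0.192]
wrist_force: [-6.0, -5.7, 21.5]
finger_gap: 0.481
```

```bash
python3 - <<'E'
from plant import *
import cv2
a=snapshot("scene")["image"][120:280,350:510];b=snapshot("top")["image"][200:360,80:240]
cv2.imwrite("pics/pl2.png",cv2.resize(cv2.hconcat([a,b]),None,fx=2.5,fy=2.5))
E
python3 rel.py 0 0 0
```

```text
t 14.7667 pos [0.5548 0.249  0.0647] F [-6.3962 -6.3809 20.8439] gap 0.47747918435624886 jaw -25.03279253116763 downx [ 0.003  -0.0005 -1.    ] shift [ 0.0632 -0.4604 -0.3975]
```

View pics/pl2.png

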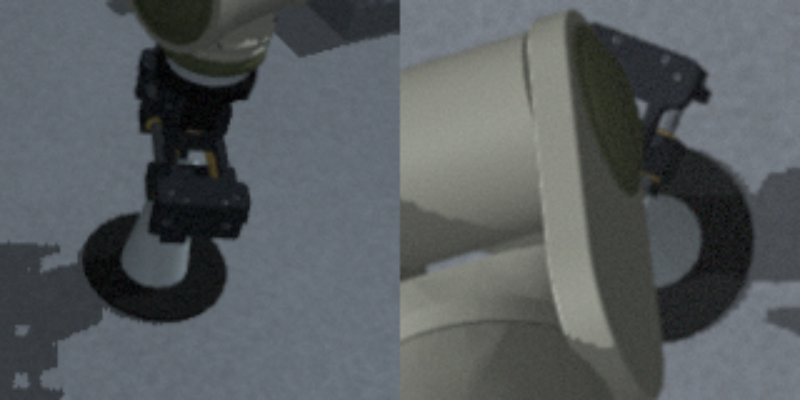

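There is mat contact at 21 N with the pot near the mat's centre. I'll back off slightly, relax the squeeze and open.

Emit:
{"fn": "send_rows", "kwargs": {
  "plan": [
    [[-0.001,0,0,0],[0,0,0,0],[0,0,0,0]]
  ],
  "squeeze": 5
}}

```text
clock: 15.02
tcp_pos: [0.555, 0.2491, 0.0642]
tcp_rot: [0.264, 1.568, -0.173]
wrist_force: [-1.2, -4.0, 8.0]
finger_gap: 0.495
```

Emit:
{"fn": "send_rows", "kwargs": {
  "plan": [
    [[0,0,0,0],[0,0,0,0],[0,0,0,0],[0,0,0,0],[0,0,0,0],[0,0,0,0]]
  ],
  "grip": 0.6
}}

```text
clock: 15.52
tcp_pos: [0.5542, 0.2495, 0.0626]
tcp_rot: [-2.883, 1.571, 2.964]
wrist_force: [0.4, 0.6, 0.7]
finger_gap: 0.603
```

Emit:
{"fn": "send_rows", "kwargs": {
  "plan": [
    [[0,0,0,0],[0,0,0,0],[0,0,0,0],[0,0,0,0],[0,0,0,0],[0,0,0,0]]
  ],
  "grip": 1
}}

```text
clock: 16.02
tcp_pos: [0.5542, 0.2495, 0.0628]
tcp_rot: [1.85, 1.571, 1.413]
wrist_force: [0.2, -0.7, 0.4]
finger_gap: 1.001
```

```bash
python3 - <<'E'
from plant import *
import cv2
a=snapshot("scene")["image"][120:280,350:510];b=snapshot("top")["image"][200:360,80:240]
cv2.imwrite("pics/pl3.png",cv2.resize(cv2.hconcat([a,b]),None,fx=2.5,fy=2.5))
E
python3 rel.py 0 0 0
```

```text
t 16.1167 pos [0.5542 0.2495 0.0627] F [-0.3009  0.5688 -0.4445] gap 1.0014612511004803 jaw -25.040769683674764 downx [-0.0001 -0.     -1.    ] shift [ 0.0628 -0.4606 -0.3965]
```

View pics/pl3.png

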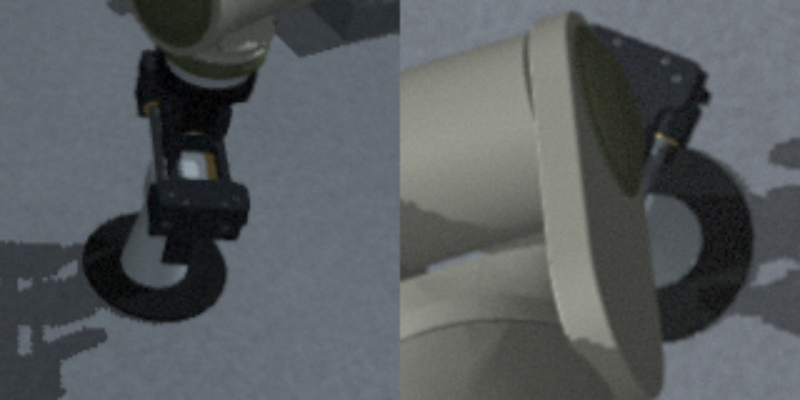

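The fingers are open and clear and the pot is standing, so I'll raise straight up and then back off.

Emit:
{"fn": "send_rows", "kwargs": {
  "plan": [
    [[-0.005,0,0,0],[-0.01,0,0,0],[-0.02,0,0,0],[-0.03,0,0,0],[-0.03,0,0,0],[-0.03,0,0,0],[-0.03,0,0,0],[-0.02,0,0,0]]
  ]
}}

```text
clock: 16.78
tcp_pos: [0.5545, 0.2496, 0.2421]
tcp_rot: [0.671, 1.566, 0.234]
wrist_force: [0.3, 0.0, -0.2]
finger_gap: 0.997
```

Emit:
{"fn": "send_rows", "kwargs": {
  "plan": [
    [[0,-0.02,0,0],[0,-0.035,0,0],[0,-0.035,0,0],[0,-0.035,0,0],[0,-0.035,0,0],[0,-0.03,0,0],[0,-0.02,0,0],[0,0,0,0]]
  ]
}}

```text
clock: 17.45
tcp_pos: [0.4642, 0.0569, 0.239]
tcp_rot: [-0.218, 1.569, -0.658]
wrist_force: [0.6, 0.8, -0.3]
finger_gap: 1.001
```

Run:
```python
from plant import *
import cv2
cv2.imwrite("pics/end_s.png",snapshot("scene")["image"]);cv2.imwrite("pics/end_t.png",snapshot("top")["image"]);print(get_obs()["clock"])
```

```text
17.55
```

View pics/end_s.png

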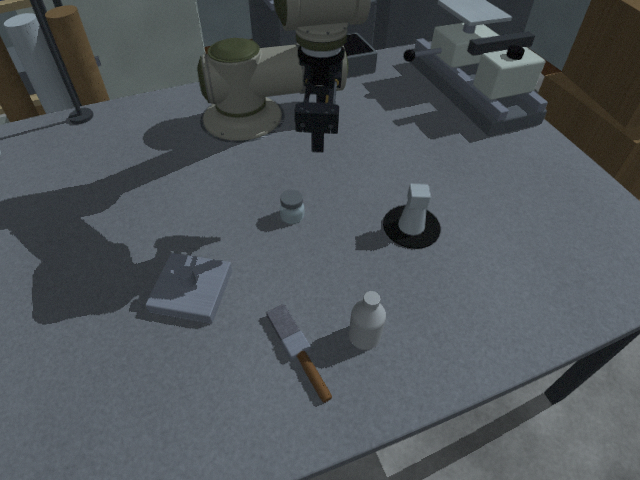

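View pics/end_t.png

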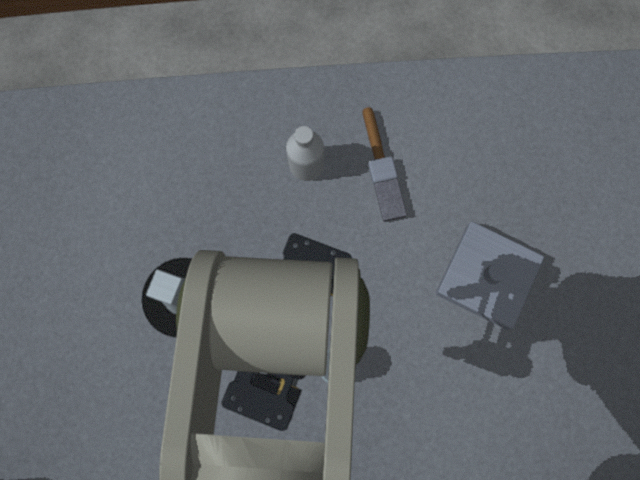

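The pot stands upright near the mat's centre: its base is at (412,227) in the scene view. The plug is on the block, at (491,272) in the top view. The bottle, brush and jar are at their original pixels in the scene view. The arm is clear, so I'll hand in.

```bash
python3 -c "
from plant import *
print(finish_job())"
```

```text
the job is handed in; nothing more can be done
None
```

The plug is out and resting on the block, and the pot is back on the mat, mouth down. I handed the job in at about 17.6 s; no verdict is reported.

**What I did:** I gripped the pot by its head and carried it over the block. I then lowered it three times: the first barely touched, and the next two were sharp raps, the first of which read about 68 N at the wrist. The plug dropped out. I put the pot down near the mat's centre, opened the gripper and moved the arm clear.

**Last checks, from the pictures:**
- **Plug:** it sits near the centre of the block and stood upright when I last saw it close up.
- **Pot:** it stands upright near the mat's centre. I judged this by eye and did not measure the final tilt.
- **Bystanders:** the wash bottle and brush look unmoved in both views. The jar looks unmoved in the scene view; the arm hid it in the top view.

**What did not go cleanly:**
- The raps slid the pot about 15 mm up in the fingers and tipped it roughly 0.1 rad. It levelled when I set it on the mat, which took a brief push of about 21 N.
- The wrist weight reading was noisy (the drop after the plug fell was nearer 1 N than the expected 1.8 N), so I relied on the picture to confirm the plug was out.

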